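# Hold the dust-port shutter half open

## Robot

A 7-joint arm with a two-finger parallel gripper is mounted at the origin on the work surface. World frame = base frame: x ahead of the robot, y to its left, z up, the work surface at z = 0. Lengths are in m, angles in rad, forces in N, time in s.
With the tool pointing down it reaches from about 0.35 to 0.9 m from the base axis. Payload 7.2 kg.
Tool frame: the origin (TCP) lies at the very end of the fingers, on their centre line; the grasp point (between the pads) lies 19 mm behind it; z points along the fingers, y is the line along which they close (so a half turn about z gives the same grasp; the last joint's range is limited). The gripper opens to 88 mm and grips with 3 to 60 N. Pads are 20 mm wide; open, the fingers measure 115 mm over their backs; the gripper's body (75 mm by 178 mm) begins 61 mm behind the grasp point.
Start: joints at [-1.282, 0.411, -0.013, 1.596, 0.006, 1.134, -0.082], TCP at [0.218, 0.586, 0.223] pointing down, gripper open.
Joint ranges: [-2.95, 2.95], [-0.29, 1.99], [-1.47, 1.44], [0.14, 2.54], [-1.03, 4.17], [0.13, 1.85], [-2.86, 2.86]. Speed limits (rad/s): [2.39, 2.39, 3.01, 3.01, 3.14, 3.14, 3.14].

## Interface

Orientations are given as a rotation vector (axis times angle).
In Python, from bench import arm, cams gives the robot as it stands.
- The arm moves only by the shell command python3 -m crank 'ROWS' [FORCE]. ROWS is JSON, a list of rows, each a list of 3 entries, a list of its own where there are three numbers: the shift along the tool's x, y, z normalised to -1 to 1, where 1 is 0.08 m, then the turn, a rotation vector about the tool's x, y, z normalised to -1 to 1, where 1 is pi/4 rad, then the closure, from -1 (fully open) to 1 (shut). In form: [[[tx, ty, tz], [wx, wy, wz], fingers], ...]. A call has 1 to 8 rows; each row is the pose to reach, as a shift and turn from the pose commanded when the call began, along the tool's axes at that moment; what a row does not reach only later rows make up. A row lasts 1/8 s, in which the tool goes at most 62.5 mm and 10.7 degrees, less where a joint would pass 70% of its speed; a pose out of reach is approached as far as the arm can. A call with a number of a shift or a turn outside -1 to 1 is refused whole. A call with a gripper value outside its range is refused whole. The fingers move at their own pace and stop on an object; FORCE is the grip in N (left out, the last holds). Time passes only in rows, so rows that repeat a pose let the fingers close. It gives the time, the measured TCP pose, the force, the opening and the grip force at its end, in the units of the state.
- arm.state(): the state, without advancing time (a new reading comes with each control period).
- cams.get_image(name): name is "side" or "top"; returns a dict with "image" (420x560x3 uint8, blue, green, red), "camera_matrix" (3x3 intrinsics, pixels), "R" (3x3) and "t" (3): a world point X has camera coordinates R X + t. Camera axes: x right, y down, z forward; pixel columns grow to the right and rows downward; lengths in m; the calibration is good to about 2 mm. A picture is of the moment at which its call begins. There is no depth.
- arm.hand_in(): hands the job in; it is judged then, once.
The state is a dict: "time_s": time; "qpos": joint angles; "qvel": joint speeds; "effort": joint torques, N m; "ee_pos": TCP position; "tcp_rot": TCP orientation; "ft_force": force on the tool from outside, world axes, zero at the start; "torque": the same for the moment, N m; "gripper_width": opening from 0.0 (shut) to 1.0 (fully open); "grip_force": force on a finger pad.
Only numpy, scipy, OpenCV 4.12 (cv2) and the standard library are available. Lean on these libraries where they do the work, as an engineer would, in place of code of your own. Each camera call takes 0.05 s, during which the arm holds its last target. There are 200 camera calls.

## Task

The dust-extraction port in the box on the bench is locked shut by a wooden bar: draw the bar, which has a knob, back along its guide until it meets the end stop, and leave it lying there in the guide. Then slide the shutter with the upright handle open against its spring to half of its travel (the handle's middle level with the dark line on the rail) and hold it there; the job finishes with the gripper's fingers still holding it half open. Leave the plane, the glue jar and the offcut alone.

Things in the scene. Friction and masses are not known exactly. Their poses are not given: they have to be found in the camera images.
- gate: Fixed plywood dust-extraction box on the bench, 280 x 230 mm, 60 mm high; place and yaw vary. Origin at bench level below the centre of the 63 mm dark port in its top; box spans x -200..80, y -90..140 mm in its frame (x from the bar's end stop towards port and outlet pipe, z up). Two rails 9 mm high run along y on its top at x = +-(42..52) mm; the shutter slides between them.
- half_mark (a point): Dark line across the top of the far (+x) rail, in the gate's frame at x 47, y 30 mm, 70 mm above the bench: level with the middle of the handle when the shutter is at half travel.
- guide_strap (a point): Centre of the top of the steel strap over the bar's guide, 83 mm above the bench, 28 mm along x, 47 mm along y; gate frame x -64, y 55 mm. The bar passes under it and cannot be lifted. The guide is a channel along x, y 55 mm, between wooden cheeks 10 mm thick and 16 mm high, x -160..-52 mm.
- end_stop (a point): Middle of the inner face of the wooden end stop (16 mm high) on the box top, which the bar's tail meets when fully drawn; gate frame x -182, y 55 mm, 68 mm above the bench.
- shutter (a joint): Travel of the shutter (steel plate 80 x 80 x 4 mm, top 66 mm above the bench) in m: 0 = shut, centred over the port; 0.06 = fully open; opens to the gate's +y. A spring pulls it shut: 3 N at 0, 7.5 N at half, 12 N fully open; it never stays open by itself. The bar, when home, blocks it 3 mm in front of its +y edge.
- handle_top (a point): Centre of the top face of the shutter's handle, 111 mm above the bench: an upright wooden block fixed on the middle of the shutter plate, 50 mm along the gate's x, 14 mm along the gate's y (the sliding direction), 45 mm high, its foot 66 mm above the bench; axes as the gate's. Free from above; can be pinched across its 14 mm.
- bar: Loose wooden locking bar in its guide on the box top (1.5 mm play each side): 120 mm along x, 24 wide, 18 high; origin at the centre of its underside, axes as the gate's. Its +x tip reaches through a gap in the near rail into the shutter's path. Starts at x -64..-76 mm in the gate's frame, clear of the shutter beyond -100, at the end stop at -122. Slides only along the gate's x.
- bar_knob (a point): Point on the axis of the bar's knob, 102 mm above the bench: a square upright wooden post, 18 x 18 mm, 36 mm high on top of the bar (78 to 114 mm above the bench), 46 mm from the bar's origin towards its tail (-x).
- plane: Wooden hand plane, 50 x 160 mm, about 95 mm high, standing on the bench beside the box; origin at the centre of its sole. Bystander.
- glue: Glue jar with a white cap, 60 mm across, 110 mm high; origin at the centre of its bottom. Bystander.
- offcut: Wooden offcut 50 x 140 x 22 mm lying on the bench; origin at the centre of its underside. Bystander.
Mind the look-alikes: they are no part of the job. Leave any green or orange look-alike of the bar alone.

How it is judged:
By the outcome, as a careful person would: the job done as asked, in the order asked, and still so for the second after the job is handed in, while the arm keeps its last pose, push and grip.
It also fails if it takes over 42 s, if anything falls off the work surface, if the arm or the gripper's body presses on something with over 40 N, if the wrist force passes 120 N, or if a joint passes its speed limit or range.

## Working session

There is one attempt and no reset: what is moved stays moved. The work goes in short steps, Python scripts to look and compute and a shell command to move; the robot and the scene stay as the last step left them, time stands still between calls to the robot, and variables do not carry over. Pictures are saved under pics/ and viewed, at most 10 in all, crops included, and the job is handed in when it is done.

```bash
mkdir -p pics
python3 - <<'E'
from bench import arm,cams
import cv2,numpy as np
s=arm.state();print({k:np.round(v,3).tolist() for k,v in s.items()})
for n in("top","side"):
    d=cams.get_image(n);cv2.imwrite(f"pics/{n}0.png",d["image"]);print(n,d["camera_matrix"].tolist(),np.round(d["R"],4).tolist(),np.round(d["t"],4).tolist())
E
```

```text
{'time_s': 0.0, 'qpos': [-1.282, 0.412, -0.013, 1.597, 0.006, 1.134, -0.082], 'qvel': [0.0, -0.0, -0.0, -0.0, -0.001, 0.0, 0.0], 'effort': [0.001, -58.795, 0.642, -29.108, -0.054, 0.018, 0.0], 'ee_pos': [0.218, 0.585, 0.222], 'tcp_rot': [-0.557, -3.092, 0.002], 'ft_force': [0.373, 0.109, -0.308], 'torque': [-0.056, 0.018, -0.011], 'grip_force': 0.0, 'gripper_width': 1.004}
top [[409.2542106978931, 0.0, 279.28575713674275], [0.0, 409.2542106978931, 215.39871721966728], [0.0, 0.0, 1.0]] [[0.0167, -0.9997, -0.0182], [-0.9974, -0.0154, -0.0707], [0.0704, 0.0193, -0.9973]] [0.0514, 0.5888, 0.8561]
side [[390.56332389573623, 0.0, 275.81266005208744], [0.0, 390.56332389573623, 211.97267994786796], [0.0, 0.0, 1.0]] [[-0.9031, -0.4294, 0.0106], [-0.2825, 0.5752, -0.7676], [0.3235, -0.6962, -0.6408]] [0.5422, 0.2243, 0.7684]
```

View pics/top0.png

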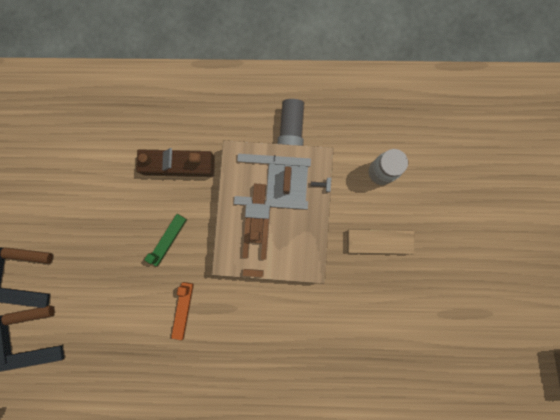

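View pics/side0.png

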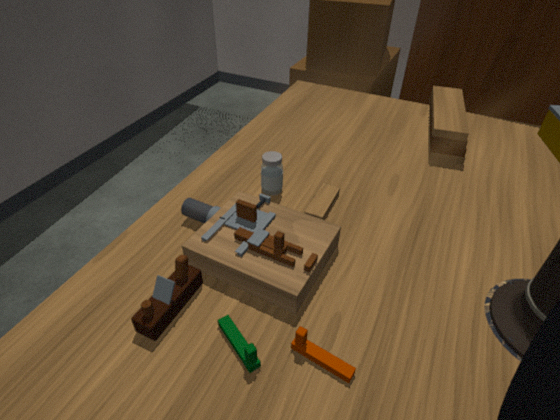

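The top view shows the box at (213–332, 141–283) with the pipe at the top, so gate +x is about world +x and gate +y is to the left.

Things that could be taken for the bar or its knob:
- Brown knob in the guide at (255,237): this fits the description.
- Green look-alike at (165,240).
- Orange look-alike at (183,310).
- Plane's knobs at (143,158) and (195,158).

The handle is at (287,180). I'll check the choice in a close crop.

Run:
```python
import cv2
a=cv2.imread("pics/top0.png")[135:290,205:340];cv2.imwrite("pics/topc.png",cv2.resize(a,None,fx=3.8,fy=3.8,interpolation=cv2.INTER_CUBIC))
a=cv2.imread("pics/side0.png")[185:310,180:345];cv2.imwrite("pics/sidec.png",cv2.resize(a,None,fx=4.6,fy=4.6,interpolation=cv2.INTER_CUBIC))
```

```text
(no output)
```

View pics/topc.png

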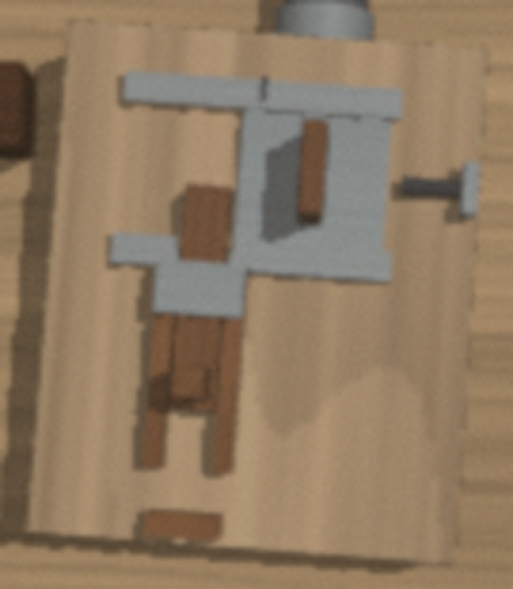

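View pics/sidec.png

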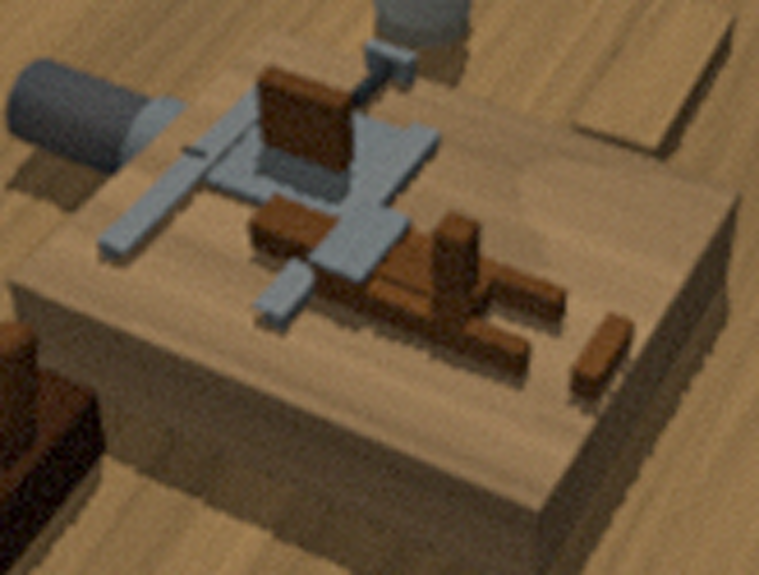

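The brown bar sits under the steel strap. In the top crop its knob is at about (190,380) and the handle at (313,170). The half mark is at (264,88), and the end stop's inner face is at about (182,512). The guide, strap and knob match the description.

Next I'll cast these points onto their heights and fit the gate pose.

```bash
cat > h.py <<'E'
import numpy as np
from bench import arm,cams
def ray(d,uv,z):
    R,t=np.array(d["R"]),np.array(d["t"]);v=R.T@np.linalg.inv(d["camera_matrix"])@[*uv,1];c=-R.T@t
    return (c+v*(z-c[2])/v[2])[:2]
def fit(G,W):
    G,W=np.array(G),np.array(W);g=G-G.mean(0);w=W-W.mean(0)
    a=np.arctan2((g[:,0]*w[:,1]-g[:,1]*w[:,0]).sum(),(g*w).sum());A=np.array([[np.cos(a),-np.sin(a)],[np.sin(a),np.cos(a)]])
    o=W.mean(0)-A@G.mean(0);return a,A,o,W-(G@A.T+o)
E
python3 - <<'E'
from h import *
T=cams.get_image("top");S=cams.get_image("side")
tp=lambda u,v,z:ray(T,(205+u/3.8-.4,135+v/3.8-.4),z)
sp=lambda u,v,z:ray(S,(180+u/4.6-.4,185+v/4.6-.4),z)
t=[((80,140),70,22,.06),((80,-90),483,48,.06),((-200,140),28,530,.06),((-200,-90),450,562,.06),((-64,55),200,289,.083),((47,30),264,88,.07),((-182,55),182,512,.076)]
s=[((80,140),12,282,.06),((-200,140),540,512,.06),((-200,-90),738,200,.06),((-64,55),361,243,.083),((47,30),196,152,.07)]
for nm,L,f in(("top",t,tp),("side",s,sp)):
    a,A,o,r=fit([np.array(l[0])/1e3 for l in L],[f(*l[1:]) for l in L]);print(nm,np.degrees(a),o,(r*1e3).round(1).tolist())
    k=f(*((190,379) if nm=="top" else (458,225)),.114);h=f(*((316,160) if nm=="top" else (306,86)),.111)
    print("knob",k,A.T@(k-o),"handle",h,A.T@(h-o))
E
```

```text
top -3.190587425566337 [0.65386759 0.04601783] [[-1.7, -1.5], [-0.6, 2.3], [1.4, -1.9], [1.4, 2.1], [-0.7, -0.6], [-0.0, -0.8], [0.2, 0.4]]
knob [0.54430075 0.10567495] [-0.11271737  0.05346644] handle [0.65689954 0.04397367] [ 0.00314102 -0.00187224]
side -3.728785544538141 [0.65353226 0.04668426] [[-3.4, -0.7], [0.3, -3.8], [2.1, 5.4], [-0.6, 0.6], [1.5, -1.6]]
knob [0.54380946 0.10580157] [-0.11333514  0.05185649] handle [0.65386899 0.04549799] [ 0.00041316 -0.00116186]
```

The two views agree: gate at (0.654, 0.046) with yaw about -3.3°, and knob at (0.544, 0.107), which is gate x -113 mm, so the bar must be drawn about 55 mm. I'll turn the tool by -17° to line it up with the gate and travel high.

```bash
python3 -m crank '[[[-0.5,-0.35,0],[0,0,-0.2],-1],[[-1,-0.7,0],[0,0,-0.38],-1],[[-1,-0.7,0],[0,0,-0.38],-1]]' 30
cat >> h.py <<'E'
from scipy.spatial.transform import Rotation as Ro
O=np.array([.6538,.0462]);YAW=np.radians(-3.35)
def togo(g,z):
    "shift in tool axes/units to gate point g (m), TCP height z; yaw error in units"
    s=arm.state();R=Ro.from_rotvec(s["tcp_rot"]).as_matrix()
    A=np.array([[np.cos(YAW),-np.sin(YAW)],[np.sin(YAW),np.cos(YAW)]])
    w=np.r_[O+A@g,z];p=np.array(s["ee_pos"]);e=np.arctan2(R[1,1],R[0,1])-(YAW+np.pi/2)
    print("t",round(s["time_s"],2),"shift",(R.T@(w-p)/.08).round(3),"turn z",round(e/(np.pi/4),3),"tilt",R[:,2].round(3),"F",np.round(s["ft_force"],1),"gate",(A.T@(p[:2]-O)).round(4),p[2].round(4),"w",round(s["gripper_width"]*88,1),"grip",s["grip_force"])
E
python3 -c "
from h import *
togo([-.113,.054],.2)"
```

```text
time_s: 0.57
ee_pos: [0.2771, 0.5019, 0.2228]
tcp_rot: [0.099, 3.139, -0.002]
ft_force: [-0.4, 1.3, 0.4]
gripper_width: 1.003
grip_force: 0.0
t 0.57 shift [-3.641 -4.72   0.297] turn z -0.006 tilt [ 0.001 -0.001 -1.   ] F [-0.4  1.3  0.4] gate [-0.4027  0.4329] 0.2228 w 88.3 grip 0.0
```

```bash
python3 -m crank '[[[-0.36,-0.47,0],[0,0,0],-1],[[-0.72,-0.94,0],[0,0,0],-1]]' >/dev/null
python3 -m crank '[[[-0.36,-0.47,0],[0,0,0],-1],[[-0.72,-0.94,0],[0,0,0],-1]]' >/dev/null
python3 -m crank '[[[-0.36,-0.47,0],[0,0,0],-1],[[-0.72,-0.94,0],[0,0,0],-1]]' >/dev/null
python3 -m crank '[[[-0.36,-0.47,0],[0,0,0],-1],[[-0.72,-0.94,0],[0,0,0],-1],[[-0.72,-0.94,0],[0,0,0],-1]]'
python3 -c "
from h import *
togo([-.113,.054],.2)"
```

```text
time_s: 1.7
ee_pos: [0.488, 0.1887, 0.2227]
tcp_rot: [0.102, 3.139, -0.001]
ft_force: [0.6, 0.5, -0.4]
gripper_width: 0.997
grip_force: 0.0
t 1.7 shift [-0.767 -0.978  0.285] turn z -0.008 tilt [ 0.001 -0.001 -1.   ] F [ 0.6  0.5 -0.4] gate [-0.1739  0.1326] 0.2227 w 87.8 grip 0.0
```

```bash
python3 -m crank '[[[-0.4,-0.5,0],[0,0,0],-1],[[-0.76,-0.97,0],[0,0,0],-1],[[-0.76,-0.97,0],[0,0,0],-1],[[-0.76,-0.97,0.4],[0,0,0],-1],[[-0.76,-0.97,0.8],[0,0,0],-1],[[-0.76,-0.97,0.8],[0,0,0],-1]]'
python3 - <<'E'
from h import *
import cv2
togo([-.113,.054],.085)
a=cams.get_image("side")["image"][120:320,150:380]
cv2.imwrite("pics/s1.png",cv2.resize(a,None,fx=3,fy=3,interpolation=cv2.INTER_CUBIC))
E
```

```text
time_s: 2.45
ee_pos: [0.5401, 0.1125, 0.1566]
tcp_rot: [-0.088, -3.136, 0.001]
ft_force: [0.2, 0.1, -0.3]
gripper_width: 1.001
grip_force: 0.0
t 2.45 shift [-0.059 -0.068  0.895] turn z 0.003 tilt [-0.005 -0.001 -1.   ] F [ 0.2  0.1 -0.3] gate [-0.1174  0.0595] 0.1566 w 88.1 grip 0.0
```

View pics/s1.png

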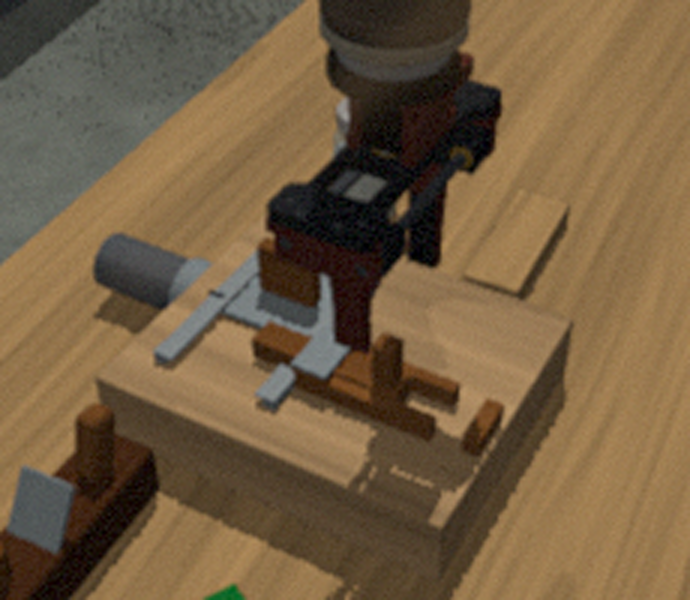

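The open fingers (near one at about (350,310)) are above the knob at (387,345), with one on each side. The arm was still settling, so I'll go down in stages.

```bash
python3 -m crank '[[[0,0,0.2],[0,0,0],-1],[[0,0,0.4],[0,0,0],-1],[[0,0,0.4],[0,0,0],-1],[[0,0,0.4],[0,0,0],-1]]'
python3 -c "
from h import *
togo([-.113,.054],.085)"
```

```text
time_s: 3.0
ee_pos: [0.5425, 0.1104, 0.1268]
tcp_rot: [0.092, 3.14, 0.0]
ft_force: [0.8, -0.0, -0.5]
gripper_width: 0.998
grip_force: 0.0
t 3.0 shift [-0.023 -0.045  0.522] turn z -0.0 tilt [ 0.  0. -1.] F [ 0.8 -0.  -0.5] gate [-0.1149  0.0576] 0.1268 w 87.9 grip 0.0
```

```bash
python3 -m crank '[[[-0.02,-0.04,0.3],[0,0,0],-1],[[-0.02,-0.04,0.52],[0,0,0],-1],[[-0.02,-0.04,0.52],[0,0,0],-1],[[-0.02,-0.04,0.52],[0,0,0],-1]]' >/dev/null
python3 -c "
from h import *
togo([-.113,.054],.085)"
python3 -m crank '[[[0,0,0],[0,0,0],0],[[0,0,0],[0,0,0],1],[[0,0,0],[0,0,0],1],[[0,0,0],[0,0,0],1],[[0,0,0],[0,0,0],1],[[0,0,0],[0,0,0],1]]' 20 >/dev/null
python3 -c "
from h import *
togo([-.113,.054],.085)"
```

```text
t 3.5 shift [-0.001 -0.008  0.006] turn z 0.0 tilt [ 0.  0. -1.] F [-0.1 -0.1  0.4] gate [-0.1131  0.0546] 0.0855 w 88.2 grip 0.0
t 4.25 shift [-0.005 -0.006  0.   ] turn z 0.0 tilt [-0. -0. -1.] F [-0.8  0.7 -0.6] gate [-0.1134  0.0544] 0.085 w 31.5 grip 0.0
```

```bash
python3 -m crank '[[[0,0,0],[0,0,0],1],[[0,0,0],[0,0,0],1],[[0,0,0],[0,0,0],1],[[0,0,0],[0,0,0],1]]' 20 >/dev/null
python3 -c "
from h import *
togo([-.168,.054],.085)"
```

```text
t 4.75 shift [ 0.682 -0.003  0.   ] turn z -0.0 tilt [-0. -0. -1.] F [-0.9 -0.6  0.3] gate [-0.1135  0.0542] 0.085 w 18.1 grip 19.994785487651825
```

The fingers are on the knob at 18.1 mm. I'll draw the bar back along gate -x, which is tool +x.

```bash
python3 -m crank '[[[0.1,0,0],[0,0,0],1],[[0.2,0,0],[0,0,0],1],[[0.3,0,0],[0,0,0],1],[[0.4,0,0],[0,0,0],1],[[0.5,0,0],[0,0,0],1],[[0.6,0,0],[0,0,0],1],[[0.6,0,0],[0,0,0],1]]' >/dev/null
python3 -c "
from h import *
togo([-.168,.054],.085)"
python3 -m crank '[[[0.03,0,0],[0,0,0],1],[[0.06,0,0],[0,0,0],1],[[0.08,0,0],[0,0,0],1],[[0.08,0,0],[0,0,0],1]]' >/dev/null
python3 -c "
from h import *
togo([-.168,.054],.085)"
```

```text
t 5.62 shift [ 0.063 -0.003 -0.   ] turn z 0.0 tilt [-0.002 -0.    -1.   ] F [-4.2 -4.4  2.9] gate [-0.1629  0.0542] 0.085 w 18.0 grip 19.996726512908936
t 6.12 shift [ 0.009 -0.003  0.002] turn z -0.0 tilt [ 0.001 -0.    -1.   ] F [ 1.7 -3.8 -0.3] gate [-0.1673  0.0543] 0.0851 w 18.0 grip 19.994824826717377
```

```bash
for i in 1; do python3 -m crank '[[[0.02,0,0],[0,0,0],1],[[0.03,0,0],[0,0,0],1],[[0.03,0,0],[0,0,0],1]]' >/dev/null
python3 -c "
from h import *
togo([-.168,.054],.085)"
python3 -m crank '[[[0.02,0,0],[0,0,0],1],[[0.03,0,0],[0,0,0],1],[[0.03,0,0],[0,0,0],1]]' >/dev/null
python3 -c "
from h import *
togo([-.168,.054],.085)"; done
```

```text
t 6.5 shift [ 0.005 -0.003  0.003] turn z -0.001 tilt [ 0.005  0.    -1.   ] F [ 8.4 -5.1 -6.9] gate [-0.1676  0.0543] 0.0853 w 18.1 grip 19.991556107997894
t 6.88 shift [ 0.001 -0.003  0.005] turn z -0.001 tilt [ 0.009  0.    -1.   ] F [ 16.6  -5.5 -13.8] gate [-0.1679  0.0542] 0.0854 w 17.9 grip 19.99272108078003
```

The force rises to 17 N with the position stalled at the expected place, so the bar is at the stop. I'll ease the push, open, rise and look.

```bash
python3 -m crank '[[[-0.04,0,0],[0,0,0],1],[[-0.04,0,0],[0,0,0],0.3],[[-0.04,0,0],[0,0,0],-1],[[-0.04,0,0],[0,0,0],-1],[[-0.04,0,0],[0,0,0],-1],[[-0.04,0,-0.3],[0,0,0],-1],[[-0.04,0,-0.7],[0,0,0],-1],[[-0.04,0,-1],[0,0,0],-1]]' >/dev/null
python3 - <<'E'
from h import *
import cv2
togo([0,0],.165)
a=cams.get_image("side")["image"][160:320,150:380]
cv2.imwrite("pics/s2.png",cv2.resize(a,None,fx=3,fy=3,interpolation=cv2.INTER_CUBIC))
E
```

```text
t 7.88 shift [-2.116 -0.683  0.016] turn z 0.0 tilt [ 0.001  0.    -1.   ] F [-0.1  0.6 -0.3] gate [-0.1693  0.0546] 0.1662 w 84.8 grip 0.0
```

View pics/s2.png

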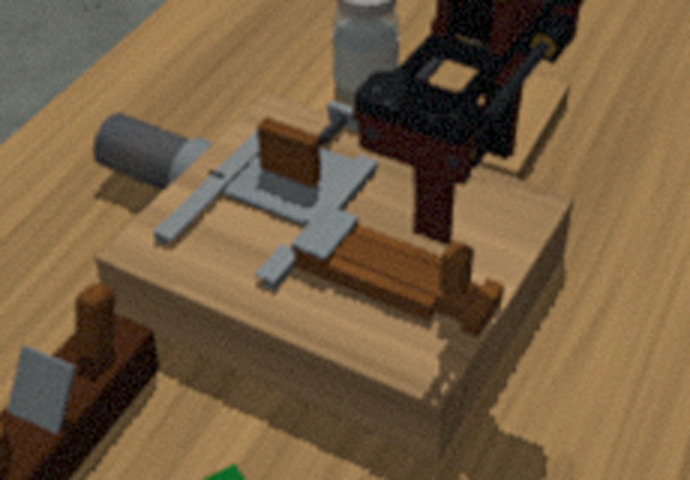

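The bar's tail now touches the end stop (about (485,300)), and its tip no longer reaches the shutter. Next I'll move over the handle at (290,150).

```bash
python3 -m crank '[[[-0.5,-0.16,0],[0,0,0],-1],[[-1,-0.32,0],[0,0,0],-1]]' >/dev/null
python3 -m crank '[[[-0.5,-0.16,0],[0,0,0],-1],[[-1,-0.32,0],[0,0,0],-1],[[-1,-0.32,0],[0,0,0],-1],[[-1,-0.32,0],[0,0,0],-1],[[-1,-0.32,0],[0,0,0],-1]]' >/dev/null
python3 -c "
from h import *
togo([0.001,-.001],.078)"
```

```text
t 8.8 shift [-0.143 -0.065  1.087] turn z 0.001 tilt [-0.001  0.001 -1.   ] F [ 0.3 -0.5 -0.2] gate [-0.0104  0.0041] 0.165 w 88.1 grip 0.0
```

```bash
python3 -m crank '[[[-0.14,-0.06,0],[0,0,0],-1],[[-0.14,-0.06,0.3],[0,0,0],-1],[[-0.14,-0.06,0.6],[0,0,0],-1],[[-0.14,-0.06,0.9],[0,0,0],-1],[[-0.14,-0.06,1],[0,0,0],-1],[[-0.14,-0.06,1],[0,0,0],-1]]' >/dev/null
python3 -c "
from h import *
togo([0.001,-.001],.078)"
python3 -m crank '[[[0,0,0.06],[0,0,0],0],[[0,0,0.06],[0,0,0],1],[[0,0,0.06],[0,0,0],1],[[0,0,0.06],[0,0,0],1],[[0,0,0.06],[0,0,0],1],[[0,0,0.06],[0,0,0],1],[[0,0,0.06],[0,0,0],1],[[0,0,0.06],[0,0,0],1]]' 40 >/dev/null
python3 -m crank '[[[0,0,0],[0,0,0],1],[[0,0,0],[0,0,0],1],[[0,0,0],[0,0,0],1],[[0,0,0],[0,0,0],1]]' 40 >/dev/null
python3 -c "
from h import *
togo([0.001,.03],.078)"
```

```text
t 9.55 shift [0.012 0.008 0.088] turn z 0.0 tilt [-0. -0. -1.] F [ 0.3  0.3 -0.4] gate [ 0.0019 -0.0016] 0.085 w 87.8 grip 0.0
t 11.05 shift [0.01  0.399 0.028] turn z -0.0 tilt [-0. -0. -1.] F [-0.1 -1.2 -0.1] gate [ 0.0018 -0.0019] 0.0802 w 13.8 grip 39.99969005584717
```

The handle is pinched at 13.8 mm. I'll open the shutter by 30 mm from here along tool +y, slowly.

```bash
python3 -m crank '[[[0,0.05,0],[0,0,0],1],[[0,0.1,0],[0,0,0],1],[[0,0.16,0],[0,0,0],1],[[0,0.22,0],[0,0,0],1],[[0,0.28,0],[0,0,0],1],[[0,0.34,0],[0,0,0],1],[[0,0.38,0],[0,0,0],1],[[0,0.38,0],[0,0,0],1]]' 40 >/dev/null
python3 -m crank '[[[0,0,0],[0,0,0],1],[[0,0,0],[0,0,0],1],[[0,0,0],[0,0,0],1]]' >/dev/null
python3 - <<'E'
from h import *
import cv2
togo([0.001,.0281],.080)
a=cams.get_image("side")["image"][150:290,170:345]
cv2.imwrite("pics/s3.png",cv2.resize(a,None,fx=4,fy=4,interpolation=cv2.INTER_CUBIC))
a=cams.get_image("top")["image"][135:290,205:340]
cv2.imwrite("pics/t3.png",cv2.resize(a,None,fx=3.8,fy=3.8,interpolation=cv2.INTER_CUBIC))
E
```

```text
t 12.43 shift [0.009 0.006 0.003] turn z -0.001 tilt [-0.    -0.002 -1.   ] F [-1.2 -7.3  0.4] gate [0.0017 0.0276] 0.0802 w 13.7 grip 40.00169277191162
```

View pics/s3.png

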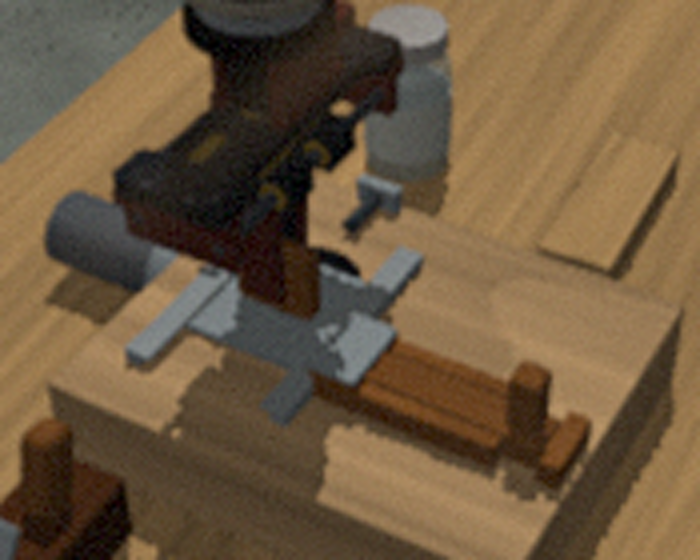

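View pics/t3.png

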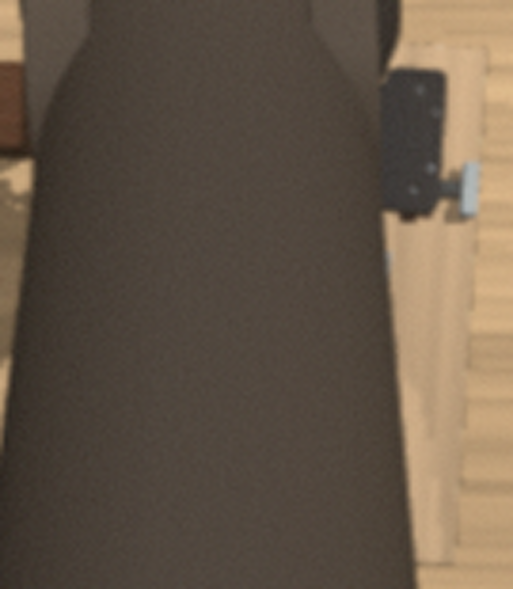

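The side view shows the fingers on the handle (at about (300,280)) and the shutter pulled towards the strap. The dark line at (212,270) is roughly level with the handle, the bar is still at the stop, and the bystanders are untouched. The top view is covered by the arm. Travel is 29.5 mm, and the spring force of 7.3 N fits half travel. I'll nudge 0.5 mm and hand in.

```bash
python3 -m crank '[[[0,0.006,0],[0,0,0],1],[[0,0.006,0],[0,0,0],1],[[0,0.006,0],[0,0,0],1],[[0,0.006,0],[0,0,0],1]]' >/dev/null
python3 -c "
from h import *
togo([0.001,.0281],.080)
print(arm.hand_in())"
```

```text
t 13.03 shift [0.008 0.003 0.002] turn z -0.001 tilt [-0.001 -0.002 -1.   ] F [-1.4 -7.9  0.9] gate [0.0017 0.0279] 0.0802 w 13.8 grip 40.002379417419434
the job is handed in; nothing more can be done
None
```

I handed the job in at about 13 s: the bar is drawn back against its end stop, and the gripper is holding the shutter at about half travel (29.8 mm by the arm's reading, spring force about 7.9 N); the hand-in gave no verdict.

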